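# Hold open the saw base's guard gate

## Task

Pick up the wooden push block that stands in the way of the saw base's slatted guard gate and set it down upright in the plywood tray. Then undo the gate's two catches by squeezing each one fully together, first the one with two round pegs and only then the one with two flat plates, and swing the gate by its upright black handle past its detent until it is wide open, about square to the saw base. The gate springs back when let go, so finish while still holding it wide open, and leave the other things on the bench and the saw where they are.

Things in the scene. Friction and masses are not known exactly. Their poses are not given: they have to be found in the camera images.
- saw_base: yellow cast saw base, an open-topped bay fixed to the bench, 100 mm high. Origin: on the gate's vertical hinge axis, at bench level; its x axis points from its front to its back (away from the robot), y along its front to the robot's left. It spans y = -275 to 30 mm, x = 10 to 190 mm; a dark beam (x 15 to 75 mm, top at 100 mm) behind the gate carries the catches.
- gate (a joint): swing of the gate, rad: 0 shut, grows as the free end swings out to the front (to the saw base's -x), stop at 1.57, square to the front. It opens only with both catches squeezed. A spring pulls it shut throughout (1 to 3 N at the handle). At about 0.6 to 0.8 a sprung detent ball resists (some 6 N at the handle). Let go beyond that, it swings back and rests on the detent, half open.
- gate_hinge (a point): on the gate's hinge axis (the origin of saw_base), 60 mm up. The gate is a slatted steel frame, 250 mm long, 12 mm thick, 20 to 100 mm high; shut, it runs from here along the saw base's -y. The detent is a ball on a strip on the bench, 25 mm high, at x = -68, y = -73 mm in the saw base's frame.
- gate_handle (a point): middle of the gate's handle: an upright black round post, 18 mm in diameter, on top of the gate near its free end, from z = 100 to 158 mm; this point is at z = 135 mm. With the gate shut it is at x = -6, y = -235 mm in the frame of saw_base; it goes round the hinge axis with the gate.
- peg_catch_grip (a point): catch with two upright round steel pegs, 10 mm thick, z = 108 to 150 mm, side by side along the point's y axis (that of saw_base). 54 mm over the outsides at rest, 38 mm when fully squeezed: the +y peg is fixed, the other slides. This point is fixed, midway between the pegs as fully squeezed, z = 130 mm. The catches sit 100 mm apart on the beam, in either order.
- peg_catch (a joint): travel of the sliding peg, m: 0 hooked, 0.016 fully squeezed; frees the gate from about 0.011. It takes about 4 N to slide and stays where it is left.
- plate_catch_grip (a point): catch with two upright flat steel plates facing each other along the point's y axis (that of saw_base), each 44 mm wide, 10 mm thick, z = 108 to 148 mm. 54 mm over the outsides at rest, 38 mm when fully squeezed: the +y plate is fixed, the other slides. This point is fixed, midway between the plates as fully squeezed, z = 130 mm.
- plate_catch (a joint): travel of the sliding plate, m: 0 hooked, 0.016 fully squeezed; frees the gate from about 0.011. It takes about 4 N to slide and stays where it is left.
- push_block: wooden push block, 0.13 to 0.25 kg: a base 90 mm (x) x 40 mm (y) x 22 mm high, with an upright grip 34 mm (x) x 24 mm (y) in its middle, up to 94 mm above the underside. Origin: centre of the underside. Stands on the bench in front of the gate, in its swing.
- tray_in (a point): plywood tray fixed to the bench at the robot's right, open on top, inside 138 mm (x) x 198 mm (y), rim 25 mm above the bench. This point: centre of its inner floor, 6 mm above the bench.
- glue: white glue bottle, round, 56 mm across, 170 mm tall. A bystander, to be left alone.
- jar: glass jar with metal cap, 68 mm across, 80 mm tall. A bystander, to be left alone.
- screwdriver: screwdriver lying on the bench. A bystander, to be left alone.
- brush: small hand brush lying on the bench. A bystander, to be left alone.
- bearing: steel ring 32 mm across, 10 mm high, lying on top of the saw base's right-hand side wall. A bystander, to be left alone.
- offcut: dark wood offcut 110 x 50 x 22 mm, on the bench to the left of the saw base. A bystander, to be left alone.
Not all that is in view belongs to the job. Of the things that look like the push_block, take the one that is nearest to the robot's base at the start.

How it is judged:
By the outcome, as a careful person would: the job done as asked, in the order asked, and still so for the second after the job is handed in, while the arm keeps its last pose, push and grip.
It also fails if it takes over 72 s, if anything falls off the work surface, if the arm or the gripper's body presses on something with over 40 N, if the wrist force passes 120 N, or if a joint passes its speed limit or range.

## Robot

A 6-joint arm with a two-finger parallel gripper is mounted at the origin on the work surface. World frame = base frame: x ahead of the robot, y to its left, z up, the work surface at z = 0. Lengths are in m, angles in degrees, forces in N, time in s.
With the tool pointing down it reaches from about 0.25 to 0.725 m from the base axis. Payload 9.7 kg.
Tool frame: the origin (TCP) lies midway between the tips of the shut fingers; the grasp point (between the pads) lies 19 mm behind it; z points along the fingers, y is the line along which they close (so a half turn about z gives the same grasp; the last joint's range is limited). The gripper opens to 85 mm and grips with 20 to 120 N. Pads are 22 mm wide; open, the fingers measure 114 mm over their backs; the gripper's body (76 mm by 85 mm) begins 54 mm behind the grasp point. The pads swing forward as they close: fully open they stand 13 mm farther back than shut.
Start: joints at [-65.145, 4.979, 10.078, 95.1, 0, 90], TCP at [0.231, -0.499, 0.231] pointing down, gripper open.
Joint ranges: [-179.16, 179.16], [-48.56, 103.87], [-65.8, 70.77], [-126.05, 130.52], [-82.76, 87.17], [-180, 180]. Speed limits (degrees/s): [127.2, 127.2, 147.25, 180, 180, 180].

## Interface

Orientations are given as [roll, pitch, yaw] about the fixed x, y, z axes, in that order (R = Rz(yaw) Ry(pitch) Rx(roll)).
In Python, from workcell import bot gives the robot as it stands. The module is installed in compiled form; this text tells all that it offers.
- The arm moves only by the tool send_rows, never from a script. Its argument "moves" is one flat list of numbers, 7 for each row, row after row: the shift along the world's x, y, z normalised to -1 to 1, where 1 is 0.025 m, then the turn, a rotation vector about the world's x, y, z normalised to -1 to 1, where 1 is 0.15 rad, then the closure, from -1 (fully open) to 1 (shut), so that 0 is half open. A call has 1 to 8 rows; each row shifts and turns the commanded pose from where the row before left it; what a row does not reach is not made up. A row lasts 1/8 s, in which the tool goes at most 62.5 mm and 10.7 degrees, less where a joint would pass 70% of its speed; a pose out of reach is approached as far as the arm can. A call with a number of a shift or a turn outside -1 to 1 is refused whole. A call with a gripper value outside its range is refused whole. The fingers move at their own pace and stop on an object; "squeeze" is the grip in N (left out, the last holds). Time passes only in rows, so rows that do not move let the fingers close. It gives the time, the measured TCP pose, the force, the opening and the grip force at its end, in the units of the state.
- bot.get_obs(): the state, without advancing time (a new reading comes with each control period).
- bot.camera(name): name is "scene" or "top" or "wrist"; returns a dict with "color" (420x560x3 uint8, red, green, blue), "camera_matrix" (3x3 intrinsics, pixels), "D" ([k1, k2, p1, p2, k3] as OpenCV has them; the pictures are not rectified), "R" (3x3) and "t" (3): a world point X has camera coordinates R X + t. Camera axes: x right, y down, z forward; pixel columns grow to the right and rows downward; lengths in m; the calibration is good to about 2 mm. A picture is of the moment at which its call begins. There is no depth.
- bot.job_done(): hands the job in; it is judged then, once.
Trained networks look in the newest picture that a camera, given by its name, has taken for a name from the list of things; names that differ only in an ending like _2 or _b are one class to them, and where a whole thing is asked for, a point or a joint stands for the part that bears it (a point fixed in the world has none). Each returns a list of dicts, best first, with "p" (0 to 1); they miss things now and then, are a little off and sometimes report something else, mostly with a low value. They report only what shows in the picture. A call takes as long as a camera call. They do not tell look-alikes from the thing itself.
- bot.boxes_of(camera, query): "extent" ([left, top, right, bottom] in pixels, round what is visible of it).
- bot.trace(camera, query): "region" (420x560 bool, what is visible of it) and "extent" ([left, top, right, bottom] in pixels, round what is visible of it).
- bot.landmark_of(camera, query): "pixel" ([column, row] in pixels: a listed point, or the origin of a listed thing).
The state is a dict: "time": time; "q": joint angles; "qd": joint speeds; "joint_efforts": joint torques, N m; "ee_pos": TCP position; "tcp_rot": TCP orientation; "wrist_force": force on the tool from outside, world axes, zero at the start; "torque": the same for the moment, N m; "opening": finger opening in m; "grasp_force": force on a finger pad.
Only numpy, scipy, OpenCV 4.12 (cv2) and the standard library are available. Lean on these libraries where they do the work, as an engineer would, in place of code of your own. Each camera call takes 0.05 s, during which the arm holds its last target. There are 200 camera calls.

## Working session

There is one attempt and no reset: what is moved stays moved. The work goes in short steps, Python scripts to look and compute and a tool call to move; the robot and the scene stay as the last step left them, time stands still between calls to the robot, and variables do not carry over. Pictures are saved under pics/ and viewed, at most 10 in all, crops included, and the job is handed in when it is done.

Besides the shell and the picture viewer there is one more tool, called as name(argument=value, ...) on one line, values as JSON. send_rows: Moves the arm, as the interface text tells. Its arguments: {"type":"object","properties":{"moves":{"type":"array"},"squeeze":{"type":"number"}},"required":["moves"]}

```bash
mkdir -p pics; cat > h.py <<'E'
import numpy as np, cv2
from workcell import bot
def ray(c,px):
    u=cv2.undistortPoints(np.array([[px]],float),c["camera_matrix"],np.array(c["D"]))[0,0]
    R=np.array(c["R"]);t=np.array(c["t"]);return -R.T@t, R.T@np.array([u[0],u[1],1.])
def at(c,px,z):
    o,d=ray(c,px);return o+d*(z-o[2])/d[2]
def proj(c,P):
    return cv2.projectPoints(np.array(P,float).reshape(-1,1,3),cv2.Rodrigues(np.array(c["R"]))[0],np.array(c["t"]),c["camera_matrix"],np.array(c["D"]))[0].reshape(-1,2)
E
python3 - <<'E'
from h import *
np.set_printoptions(precision=3,suppress=True)
Z=dict(saw_base=0,gate_hinge=.06,gate_handle=.135,peg_catch_grip=.13,plate_catch_grip=.13,push_block=0,tray_in=.006,glue=0,jar=0,bearing=.1,offcut=0,screwdriver=0,brush=0)
ims=[]
for n in ["scene","top"]:
    c=bot.camera(n);ims.append(c["color"]);print(n,"cam",-np.array(c["R"]).T@c["t"])
    for q,z in Z.items():
        for r in bot.landmark_of(n,q)[:4]:
            print(q,round(r["p"],2),np.round(r["pixel"]),at(c,r["pixel"],z))
for n,im in zip(["scene","top"],ims):
    cv2.imwrite(f"pics/{n}.png",cv2.resize(im[:,:,::-1],(800,600),interpolation=cv2.INTER_CUBIC))
print(bot.get_obs())
E
```

```text
scene cam [ 1.26  -0.89   1.083]
saw_base 0.63 [379. 226.] [0.772 0.231 0.   ]
gate_hinge 0.71 [341. 206.] [0.661 0.174 0.06 ]
gate_handle 0.71 [266. 207.] [ 0.548 -0.044  0.135]
peg_catch_grip 0.95 [336. 206.] [0.691 0.094 0.13 ]
plate_catch_grip 0.79 [299. 210.] [0.622 0.013 0.13 ]
push_block 0.89 [317. 139.] [0.339 0.505 0.   ]
push_block 0.65 [274. 208.] [0.468 0.09  0.   ]
push_block 0.33 [366. 175.] [0.602 0.43  0.   ]
tray_in 0.73 [183. 286.] [ 0.49  -0.323  0.006]
glue 0.78 [364. 176.] [0.6   0.422 0.   ]
jar 0.86 [213. 330.] [ 0.649 -0.371  0.   ]
jar 0.2 [274. 207.] [0.465 0.094 0.   ]
bearing 0.53 [269. 242.] [ 0.62  -0.116  0.1  ]
bearing 0.27 [339. 222.] [0.72 0.07 0.1 ]
offcut 0.6 [378. 228.] [0.772 0.221 0.   ]
screwdriver 0.82 [148. 349.] [ 0.567 -0.513  0.   ]
screwdriver 0.25 [333. 151.] [0.429 0.478 0.   ]
brush 0.76 [333. 154.] [0.443 0.46  0.   ]
top cam [ 0.438 -0.004  1.469]
saw_base 0.61 [241. 190.] [0.67  0.151 0.   ]
gate_hinge 0.85 [238. 189.] [0.664 0.154 0.06 ]
gate_handle 0.7 [309. 223.] [ 0.553 -0.057  0.135]
peg_catch_grip 0.84 [257. 179.] [0.682 0.09 
[... 479 characters left out ...]
 0.1  ]
offcut 0.92 [221. 160.] [0.766 0.212 0.   ]
offcut 0.28 [152. 212.] [0.604 0.427 0.   ]
screwdriver 0.94 [459. 221.] [ 0.569 -0.524  0.   ]
screwdriver 0.38 [310. 225.] [ 0.558 -0.064  0.   ]
brush 0.74 [139. 264.] [0.443 0.463 0.   ]
{'time': 1.4, 'q': array([-65.144,   4.98 ,  10.079,  95.098,   0.   ,  90.002]), 'qd': array([-0.001, -0.06 ,  0.073,  0.052, -0.086,  0.046]), 'joint_efforts': array([  0.   , -52.01 ,  46.486,   0.002,  -0.   ,  -0.   ]), 'ee_pos': array([ 0.231, -0.499,  0.231]), 'tcp_rot': array([180.   ,  -0.   ,  24.854]), 'wrist_force': array([-0.795,  0.171,  0.375]), 'torque': array([ 0.009, -0.046, -0.005]), 'grasp_force': 0.0, 'opening': 0.08565024421864423}
```

View pictures.

View pics/top.png

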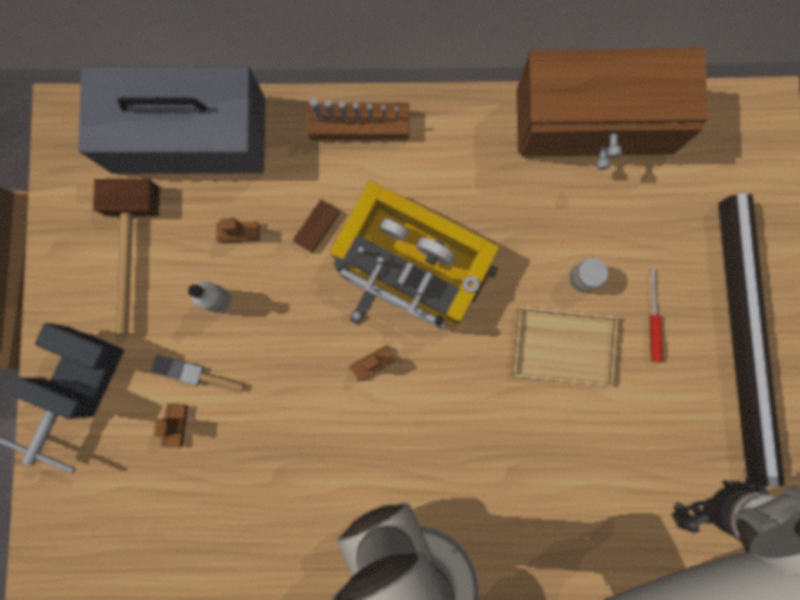

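View pics/scene.png

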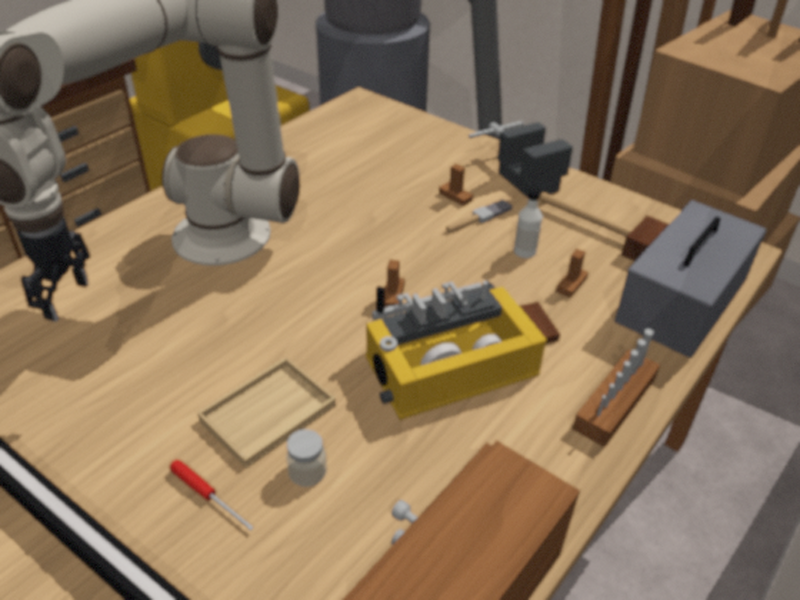

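Three push-block look-alikes in the top picture: (260,256), (121,296) and (167,164). The first, at about 0.47 m, is nearest to the base and stands before the gate. I'll go above it and confirm in a close crop.

send_rows(moves=[0.3, 1, 0, 0, 0, 0, -1, 0.3, 1, 0, 0, 0, 0, -1, 0.3, 1, 0, 0, 0, 0, -1, 0.3, 1, 0, 0, 0, 0, -1, 0.3, 1, 0, 0, 0, 0, -1, 0.3, 1, 0, 0, 0, 0, -1, 0.3, 1, 0, 0, 0, 0, -1, 0.3, 1, 0, 0, 0, 0, -1])

```text
time: 2.4
ee_pos: [0.2913, -0.2982, 0.2314]
tcp_rot: [180.0, -0.0, 24.8]
wrist_force: [0.5, -0.4, -0.6]
opening: 0.0855
grasp_force: 0.0
```

send_rows(moves=[0.3, 1, 0, 0, 0, 0, -1, 0.3, 1, 0, 0, 0, 0, -1, 0.3, 1, 0, 0, 0, 0, -1, 0.3, 1, 0, 0, 0, 0, -1, 0.3, 1, 0, 0, 0, 0, -1, 0.3, 1, 0, 0, 0, 0, -1, 0.3, 1, 0, 0, 0, 0, -1, 0.3, 1, 0, 0, 0, 0, -1])

```text
time: 3.4
ee_pos: [0.3513, -0.0982, 0.2314]
tcp_rot: [180.0, -0.0, 24.9]
wrist_force: [-0.0, -0.1, -0.9]
opening: 0.0856
grasp_force: 0.0
```

send_rows(moves=[0.4, 1, 0, 0, 0, 0, -1, 0.4, 1, 0, 0, 0, 0, -1, 0.4, 1, 0, 0, 0, 0, -1, 0.4, 1, 0, 0, 0, 0, -1, 0.4, 0.8, 0, 0, 0, 0, -1, 0.2, 0.4, 0, 0, 0, 0, -1, 0, 0, 0, 0, 0, 0, -1])

```text
time: 4.28
ee_pos: [0.4062, 0.0311, 0.2312]
tcp_rot: [-180.0, 0.0, 24.9]
wrist_force: [0.2, -0.2, 0.3]
opening: 0.0856
grasp_force: 0.0
```

```bash
python3 - <<'E'
from h import *
np.set_printoptions(precision=3,suppress=True)
c=bot.camera("wrist");im=c["color"].copy()
print("cam",-np.array(c["R"]).T@c["t"],np.array(c["R"])[2])
for q,z in dict(push_block=0,gate_handle=.135,peg_catch_grip=.13,plate_catch_grip=.13,gate_hinge=.06).items():
    for r in bot.landmark_of("wrist",q)[:3]: print(q,round(r["p"],2),np.round(r["pixel"]),at(c,r["pixel"],z))
for r in bot.trace("wrist","push_block")[:2]:
    m=r["region"].astype(np.uint8);print(r["p"],r["extent"],cv2.minAreaRect(cv2.findNonZero(m)))
cv2.imwrite("pics/w1.png",cv2.resize(im[:,:,::-1],(800,600)))
o=bot.get_obs();print(o["time"],o["ee_pos"],o["tcp_rot"])
E
```

```text
cam [0.469 0.06  0.373] [-0.247 -0.115 -0.962]
gate_handle 0.61 [485.  63.] [ 0.551 -0.045  0.135]
0.59 [200.7, 69.0, 299.4, 123.6] ((250.09840393066406, 96.58197021484375), (44.45305252075195, 93.70449829101562), 84.80557250976562)
0.28 [486.0, 146.2, 560.0, 288.0] ((522.0, 217.0), (142.0, 74.0), 90.0)
4.625 [0.406 0.03  0.231] [179.991  -0.012  24.809]
```

View pics/w1.png

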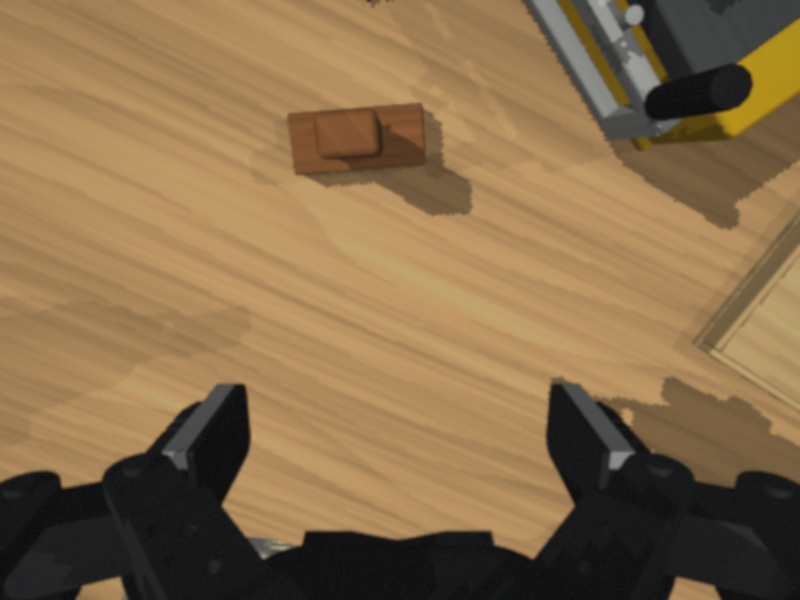

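The enlarged view shows the intended push block alone: base corners (288,114), (422,103), (426,163), (295,174), grip on top, gate handle at upper right (700,95). It fits the description.

```bash
python3 - <<'E'
from h import *
np.set_printoptions(precision=3,suppress=True)
c=bot.camera("wrist");s=.7
A=np.array([at(c,(u*s,v*s),.022) for u,v in [(288,114),(422,103),(426,163),(295,174)]])
B=np.array([at(c,(u*s,v*s),.094) for u,v in [(315,112),(376,110),(382,156),(320,159)]])
for X in (A,B):
    d=X[1]-X[0]+X[2]-X[3];print(X.mean(0),np.degrees(np.arctan2(d[1],d[0])),np.linalg.norm(d)/2, np.linalg.norm(X[3]-X[0]))
E
```

```text
[0.471 0.09  0.022] -60.707333754728 0.08878258815691947 0.03837580308976734
[0.47  0.089 0.094] -63.00266706784516 0.03260286616751836 0.023699458054381714
```

send_rows(moves=[0.86, 0.8, 0, 0, 0, 0.43, -1, 0.86, 0.8, 0, 0, 0, 0, -1, 0.86, 0.78, -0.2, 0, 0, 0, -1, 0, 0, -1, 0, 0, 0, -1, 0, 0, -1, 0, 0, 0, -1, 0, 0, -1, 0, 0, 0, -1, 0, 0, -1, 0, 0, 0, -1, 0, 0, -1, 0, 0, 0, -1])

```text
time: 5.68
ee_pos: [0.4706, 0.0902, 0.1005]
tcp_rot: [180.0, -0.0, 28.5]
wrist_force: [-0.6, -0.1, -0.3]
opening: 0.0854
grasp_force: 0.0
```

send_rows(moves=[0, 0, -1, 0, 0, 0, -1, 0, 0, -0.96, 0, 0, 0, -1, 0, 0, 0, 0, 0, 0, 0.5, 0, 0, 0, 0, 0, 0, 1, 0, 0, 0, 0, 0, 0, 1, 0, 0, 0, 0, 0, 0, 1], squeeze=45)

```text
time: 6.42
ee_pos: [0.4715, 0.0906, 0.0536]
tcp_rot: [180.0, -0.1, 28.6]
wrist_force: [-0.3, -0.0, 6.1]
opening: 0.0338
grasp_force: 45.5
```

send_rows(moves=[0, 0, 1, 0, 0, 0, 1, 0, 0, 1, 0, 0, 0, 1, 0, 0, 1, 0, 0, 0, 1, 0, 0, 1, 0, 0, 0, 1, 0, 0, 1, 0, 0, 0, 1, 0, 0, 1, 0, 0, 0, 1, 0, -1, 1, 0, 0, 0, 1, 0, -1, 1, 0, 0, 0, 1])

```text
time: 7.42
ee_pos: [0.4705, 0.04, 0.2532]
tcp_rot: [180.0, 0.0, 28.6]
wrist_force: [0.6, 0.2, -0.4]
opening: 0.0335
grasp_force: 45.2
```

send_rows(moves=[0, -1, 0, 0, 0, -0.41, 1, 0, -1, 0, 0, 0, -0.41, 1, 0, -1, 0, 0, 0, -0.41, 1, 0, -1, 0, 0, 0, -0.41, 1, 0, -1, 0, 0, 0, -0.41, 1, 0, -1, 0, 0, 0, -0.41, 1, 0.2, -1, 0, 0, 0, -0.41, 1, 0.2, -1, 0, 0, 0, -0.41, 1])

```text
time: 8.43
ee_pos: [0.4807, -0.1604, 0.2524]
tcp_rot: [-180.0, -0.0, 0.2]
wrist_force: [0.3, -0.1, -1.5]
opening: 0.0337
grasp_force: 45.2
```

send_rows(moves=[0.2, -1, 0, 0, 0, 0, 1, 0.2, -1, -0.5, 0, 0, 0, 1, 0.2, -1, -1, 0, 0, 0, 1, 0, -1, -1, 0, 0, 0, 1, 0, -1, -1, 0, 0, 0, 1, 0, -1, -1, 0, 0, 0, 1, 0, -0.7, -1, 0, 0, 0, 1, 0, 0, 0, 0, 0, 0, 1])

```text
time: 9.43
ee_pos: [0.4944, -0.3272, 0.1124]
tcp_rot: [-179.9, 0.2, 0.3]
wrist_force: [0.3, -0.1, -1.5]
opening: 0.0337
grasp_force: 45.2
```

```bash
python3 - <<'E'
from h import *
np.set_printoptions(precision=3,suppress=True)
for n in ["top","scene","wrist"]:
    c=bot.camera(n)
    for r in bot.landmark_of(n,"tray_in")[:1]: print(n,r["p"],at(c,r["pixel"],.006))
    for r in bot.landmark_of(n,"push_block")[:2]: print(n,r["p"],r["pixel"],at(c,r["pixel"],.06))
c=bot.camera("wrist")
cv2.imwrite("pics/w2.png",c["color"][:,:,::-1])
E
```

```text
top 0.95 [ 0.514 -0.333  0.006]
top 0.91 [166.1, 163.7] [0.742 0.37  0.06 ]
top 0.6 [403.0, 244.7] [ 0.494 -0.335  0.06 ]
scene 0.96 [ 0.504 -0.318  0.006]
scene 0.96 [318.5, 136.3] [0.384 0.445 0.06 ]
scene 0.85 [397.5, 198.6] [0.777 0.316 0.06 ]
wrist 0.58 [ 0.503 -0.322  0.006]
wrist 0.91 [276.2, 232.9] [ 0.497 -0.326  0.06 ]
```

View pics/w2.png

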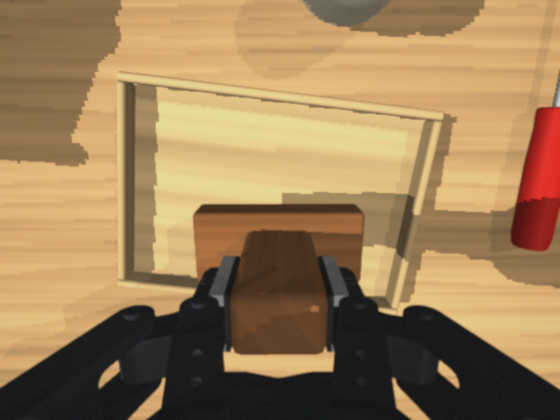

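Block is held upright over the tray, about 10 mm short of its centre in x.

send_rows(moves=[0.4, 0, -0.6, 0, 0, 0, 1, 0, 0, -0.6, 0, 0, 0, 1, 0, 0, -0.5, 0, 0, 0, 1, 0, 0, -0.3, 0, 0, 0, 1, 0, 0, -0.13, 0, 0, 0, 1, 0, 0, 0, 0, 0, 0, 1])

```text
time: 10.68
ee_pos: [0.5056, -0.3271, 0.0616]
tcp_rot: [180.0, -0.0, 0.4]
wrist_force: [0.7, -0.2, -1.7]
opening: 0.0335
grasp_force: 45.3
```

send_rows(moves=[0, 0, -0.07, 0, 0, 0, 1, 0, 0, -0.07, 0, 0, 0, 1, 0, 0, 0, 0, 0, 0, 1])

```text
time: 11.05
ee_pos: [0.506, -0.3273, 0.0596]
tcp_rot: [179.9, -0.1, 0.4]
wrist_force: [-2.7, 1.9, 7.7]
opening: 0.0333
grasp_force: 46.4
```

send_rows(moves=[0, 0, 0, 0, 0, 0, 0.2, 0, 0, 0, 0, 0, 0, -0.5, 0, 0, 0, 0, 0, 0, -1, 0, 0, 0.6, 0, 0, 0, -1, 0, 0, 1, 0, 0, 0, -1, 0, 0, 1, 0, 0, 0, -1, 0, 0, 1, 0, 0, 0, -1, 0, 0, 1, 0, 0, 0, -1])

```text
time: 12.05
ee_pos: [0.5057, -0.3271, 0.1751]
tcp_rot: [180.0, -0.0, 0.4]
wrist_force: [-0.1, -0.0, 0.2]
opening: 0.0853
grasp_force: 0.0
```

send_rows(moves=[0, 0, 1, 0, 0, -0.4, -1, 0, 0, 1, 0, 0, -0.4, -1, 0, 0.7, 1, 0, 0, -0.4, -1, 0, 1, 0.7, 0, 0, -0.4, -1, 0, 1, 0, 0, 0, -0.4, -1, 0, 1, 0, 0, 0, -0.4, -1, 0, 1, 0, 0, 0, -0.4, -1, 0, 1, 0, 0, 0, -0.4, -1])

```text
time: 13.05
ee_pos: [0.4922, -0.2135, 0.2666]
tcp_rot: [-178.5, -0.0, -24.1]
wrist_force: [0.6, -0.2, 0.1]
opening: 0.0856
grasp_force: 0.0
```

send_rows(moves=[0, 1, 0, 0, 0, 0, -1, 0, 1, 0, 0, 0, 0, -1, 0, 1, 0, 0, 0, 0, -1, 0, 1, 0, 0, 0, 0, -1, 0, 1, 0, 0, 0, 0, -1, 0, 1, 0, 0, 0, 0, -1, 0, 1, 0, 0, 0, 0, -1, 0, 0, 0, 0, 0, 0, -1])

```text
time: 14.05
ee_pos: [0.4624, -0.1185, 0.2658]
tcp_rot: [-174.9, 0.0, -17.3]
wrist_force: [-0.1, -1.5, -0.2]
opening: 0.0849
grasp_force: 0.0
```

```bash
python3 - <<'E'
from h import *
np.set_printoptions(precision=3,suppress=True)
for n in ["top","scene","wrist"]:
    c=bot.camera(n)
    for q,z in dict(push_block=0.06,gate_handle=.135,peg_catch_grip=.13,plate_catch_grip=.13,gate_hinge=.06).items():
        for r in bot.landmark_of(n,q)[:3]: print(n,q,round(r["p"],2),np.round(r["pixel"]),at(c,r["pixel"],z))
cv2.imwrite("pics/w3.png",cv2.resize(c["color"][:,:,::-1],(800,600)))
print(bot.get_obs()["time"],bot.get_obs()["ee_pos"],bot.get_obs()["tcp_rot"],bot.get_obs()["q"])
E
```

```text
top push_block 0.77 [120. 297.] [0.346 0.496 0.06 ]
top push_block 0.66 [167. 161.] [0.75  0.366 0.06 ]
top push_block 0.44 [456. 220.] [ 0.567 -0.494  0.06 ]
top gate_handle 0.52 [458. 221.] [ 0.556 -0.472  0.135]
top peg_catch_grip 0.58 [258. 178.] [0.683 0.09  0.13 ]
top peg_catch_grip 0.24 [309. 225.] [ 0.548 -0.057  0.13 ]
top plate_catch_grip 0.78 [284. 190.] [0.647 0.014 0.13 ]
top plate_catch_grip 0.33 [220. 158.] [0.742 0.198 0.13 ]
top gate_hinge 0.98 [238. 190.] [0.66  0.152 0.06 ]
scene push_block 0.78 [185. 289.] [ 0.539 -0.354  0.06 ]
scene push_block 0.76 [318. 139.] [0.393 0.429 0.06 ]
scene push_block 0.56 [400. 198.] [0.781 0.326 0.06 ]
scene gate_handle 0.62 [268. 210.] [ 0.559 -0.049  0.135]
scene peg_catch_grip 0.59 [335. 207.] [0.691 0.087 0.13 ]
scene plate_catch_grip 0.62 [301. 209.] [0.623 0.017 0.13 ]
scene plate_catch_grip 0.57 [366. 173.] [0.677 0.28  0.13 ]
scene gate_hinge 0.7 [341. 208.] [0.668 0.166 0.06 ]
scene gate_hinge 0.21 [267. 208.] [0.498 0.021 0.06 ]
wrist push_block 0.7 [479.  79.] [ 0.508 -0.302  0.06 ]
wrist gate_handle 0.95 [169. 122.] [ 0.551 -0.046  0.135]
wrist plate_catch_grip 0.59 [69. 29.] [0.638 0.005 0.13 ]
14.95 [ 0.463 -0.119  0.266] [-174.936    0.05   -17.415] [-17.471  -4.072   4.696  98.823   5.064 179.944]
```

View pics/w3.png

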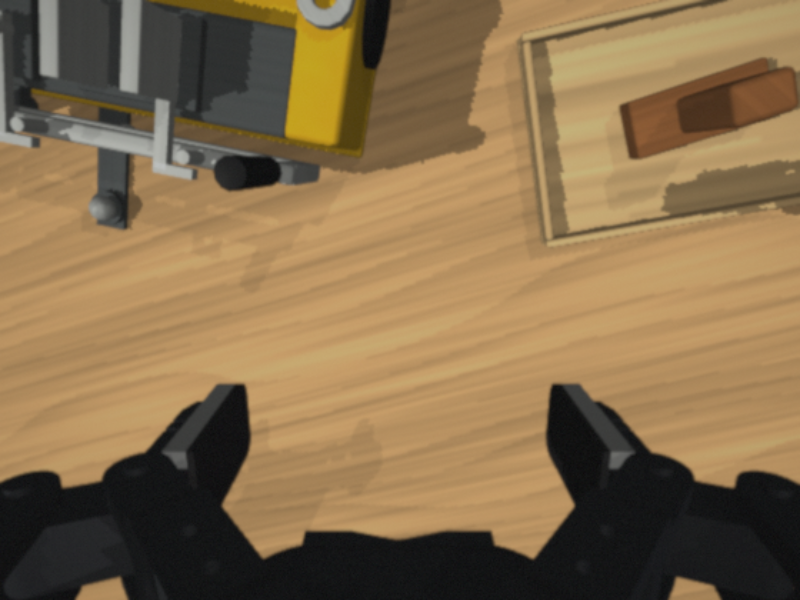

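Joint 6 hit its range at 180°, so I'll turn the tool the other way (half-turn equivalent, yaw ≈153°). The picture shows the block upright in the tray (700,105), handle at (245,172).

send_rows(moves=[0, 0, 0, -0.57, 0.18, 0.3, -1, 0, 0, 0, 0, 0, 1, -1, 0, 0, 0, 0, 0, 1, -1, 0, 0, 0, 0, 0, 0, -1])

```text
time: 15.45
ee_pos: [0.462, -0.1213, 0.2656]
tcp_rot: [-180.0, 0.2, 2.5]
wrist_force: [-0.2, 0.6, 0.4]
opening: 0.0855
grasp_force: 0.0
```

send_rows(moves=[0.35, 0.27, 0, 0, 0, 1, -1, 0.35, 0.27, 0, 0, 0, 1, -1, 0.35, 0.27, 0, 0, 0, 1, -1, 0.35, 0.27, 0, 0, 0, 1, -1, 0.35, 0.27, 0, 0, 0, 1, -1, 0.35, 0.27, 0, 0, 0, 1, -1, 0.35, 0.27, 0, 0, 0, 1, -1, 0.35, 0.27, 0, 0, 0, 1, -1])

```text
time: 16.45
ee_pos: [0.5323, -0.0672, 0.2655]
tcp_rot: [-180.0, 0.2, 71.3]
wrist_force: [0.8, -0.3, 1.2]
opening: 0.0854
grasp_force: 0.0
```

send_rows(moves=[0.35, 0.27, 0, 0, 0, 1, -1, 0.35, 0.27, 0, 0, 0, 1, -1, 0.35, 0.27, 0, 0, 0, 1, -1, 0.35, 0.27, 0, 0, 0, 1, -1, 0.35, 0.27, 0, 0, 0, 1, -1, 0.35, 0.27, 0, 0, 0, 1, -1, 0.35, 0.27, 0, 0, 0, 1, -1, 0.35, 0.27, 0, 0, 0, 1, -1])

```text
time: 17.45
ee_pos: [0.6023, -0.0132, 0.2655]
tcp_rot: [-180.0, 0.2, 140.1]
wrist_force: [-0.5, 0.1, -0.0]
opening: 0.0856
grasp_force: 0.0
```

send_rows(moves=[0.35, 0.27, 0, 0, 0, 1, -1, 0.35, 0.27, 0, 0, 0, 0.6, -1, 0, 0, 0, 0, 0, 0, -1])

```text
time: 17.82
ee_pos: [0.6198, 0.0004, 0.2651]
tcp_rot: [-180.0, 0.1, 153.6]
wrist_force: [-0.7, 0.0, -0.4]
opening: 0.0854
grasp_force: 0.0
```

```bash
python3 - <<'E'
from h import *
np.set_printoptions(precision=3,suppress=True)
n="wrist"
c=bot.camera(n)
for q,z in dict(gate_handle=.135,peg_catch_grip=.13,plate_catch_grip=.13,gate_hinge=.06,bearing=.1).items():
        for r in bot.landmark_of(n,q)[:3]: print(n,q,round(r["p"],2),np.round(r["pixel"]),at(c,r["pixel"],z))
cv2.imwrite("pics/w4.png",cv2.resize(c["color"][:,:,::-1],(800,600)))
np.savez("w4.npz",K=c["camera_matrix"],D=c["D"],R=c["R"],t=c["t"])
o=bot.get_obs();print(o["time"],o["ee_pos"],o["tcp_rot"],o["q"])
E
```

```text
wrist gate_handle 0.91 [182. 152.] [ 0.552 -0.048  0.135]
wrist peg_catch_grip 0.74 [412. 220.] [0.684 0.092 0.13 ]
wrist peg_catch_grip 0.46 [180. 154.] [ 0.551 -0.052  0.13 ]
wrist plate_catch_grip 0.77 [291. 215.] [0.636 0.004 0.13 ]
wrist gate_hinge 0.94 [440. 155.] [0.664 0.155 0.06 ]
wrist bearing 0.6 [172. 251.] [ 0.626 -0.115  0.1  ]
18.125 [ 0.619 -0.     0.266] [-179.978    0.186  153.675] [  0.039  15.856  26.463 100.451  -0.102  26.364]
```

View pics/w4.png

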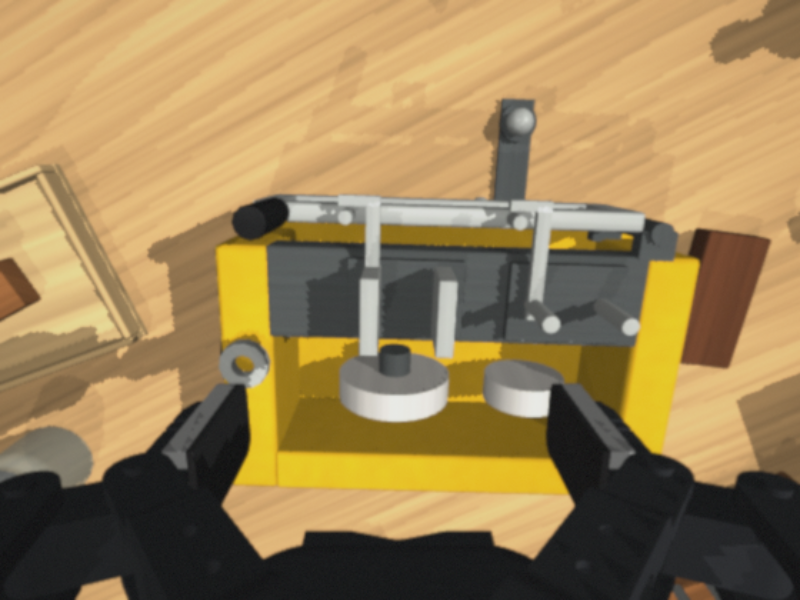

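```bash
python3 - <<'E'
from h import *
np.set_printoptions(precision=4,suppress=True)
f=np.load("w4.npz");c=dict(camera_matrix=f["K"],D=f["D"],R=f["R"],t=f["t"])
a=at(c,(551*.7,324.5*.7),.15);b=at(c,(630*.7,326*.7),.15);d=b-a
print(a,b,np.linalg.norm(d),np.degrees(np.arctan2(d[1],d[0])))
# +y peg fixed: centre of it = grip + 14mm in y
h=at(c,(258*.7,221*.7),.158);print("handle top",h)   # rough
for yaw in (-26.4,-28):
    y=np.radians(yaw);X=np.array([np.cos(y),np.sin(y),0]);Y=np.array([-np.sin(y),np.cos(y),0])
    g=b-.014*Y;print(yaw,"peg grip",g,"plate",g-.1*Y)
p=np.array([.636,.004])-np.array([.684,.092]);print(np.degrees(np.arctan2(p[1],p[0])))
hh=np.array([.552,-.048])-np.array([.664,.155]);print(np.degrees(np.arctan2(*hh[::-1]))+91.46)
E
```

```text
[0.671  0.0673 0.15  ] [0.6908 0.1053 0.15  ] 0.04278871185860529 62.435511018116394
handle top [ 0.553  -0.0434  0.158 ]
-26.4 peg grip [0.6846 0.0927 0.15  ] plate [0.6401 0.0032 0.15  ]
-28 peg grip [0.6842 0.0929 0.15  ] plate [0.6373 0.0046 0.15  ]
-118.61045966596524
-27.426581766910715
```

send_rows(moves=[0.65, 0.92, 0, 0, 0, -0.13, -1, 0.65, 0.92, 0, 0, 0, 0, -1, 0.65, 0.92, -0.2, 0, 0, 0, -1, 0.65, 0.92, -0.4, 0, 0, 0, -1, 0, 0, -1, 0, 0, 0, -1, 0, 0, -1, 0, 0, 0, -1, 0, 0, -1, 0, 0, 0, -1, 0, 0, -0.6, 0, 0, 0, -1])

```text
time: 19.12
ee_pos: [0.684, 0.0919, 0.1593]
tcp_rot: [-179.9, 0.1, 152.6]
wrist_force: [0.0, -0.4, 1.4]
opening: 0.0857
grasp_force: 0.0
```

```bash
python3 - <<'E'
from h import *
c=bot.camera("wrist")
cv2.imwrite("pics/w5.png",c["color"][:,:,::-1])
o=bot.get_obs();print(o["time"],o["ee_pos"],o["tcp_rot"],o["wrist_force"])
E
```

```text
19.175 [0.68367326 0.09191324 0.15764597] [-1.79870077e+02  3.11151919e-02  1.52617786e+02] [ 0.32774614  0.43190426 -0.84591938]
```

View pics/w5.png

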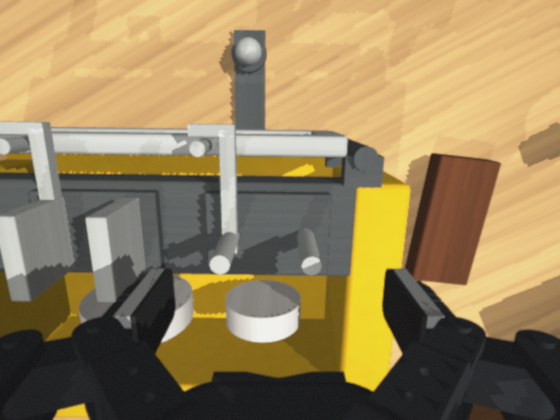

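Both pegs stand between the fingers (tops at (222,262) and (311,262)). Down and squeeze.

send_rows(moves=[0, 0, -0.8, 0, 0, 0, -1, 0, 0, -0.7, 0, 0, 0, -1, 0, 0, -0.35, 0, 0, 0, -1, 0, 0, 0, 0, 0, 0, 0.2, 0, 0, 0, 0, 0, 0, 1, 0, 0, 0, 0, 0, 0, 1, 0, 0, 0, 0, 0, 0, 1, 0, 0, 0, 0, 0, 0, 1], squeeze=40)

```text
time: 20.18
ee_pos: [0.6856, 0.0931, 0.1163]
tcp_rot: [179.8, 0.3, 152.7]
wrist_force: [1.0, 3.6, 6.3]
opening: 0.0361
grasp_force: 41.8
```

send_rows(moves=[0, 0, 0, 0, 0, 0, 0, 0, 0, 0, 0, 0, 0, -1, 0, 0, 0, 0, 0, 0, -1, 0, 0, 0.8, 0, 0, 0, -1, 0, 0, 1, 0, 0, 0, -1, 0, 0, 0.4, 0, 0, 0, -1, 0, 0, 0, 0, 0, 0, -1])

```text
time: 21.05
ee_pos: [0.6848, 0.0922, 0.1697]
tcp_rot: [180.0, 0.2, 152.7]
wrist_force: [0.2, -0.6, -0.6]
opening: 0.0855
grasp_force: 0.0
```

```bash
python3 - <<'E'
from h import *
np.set_printoptions(precision=4,suppress=True)
c=bot.camera("wrist")
for q in ["peg_catch_grip","plate_catch_grip"]:
    for r in bot.landmark_of("wrist",q)[:2]: print(q,round(r["p"],2),r["pixel"],at(c,r["pixel"],.13))
cv2.imwrite("pics/w6.png",c["color"][:,:,::-1])
o=bot.get_obs();print(o["time"],o["ee_pos"],o["tcp_rot"],o["wrist_force"],o["opening"])
E
```

```text
peg_catch_grip 0.89 [278.5, 240.5] [0.6839 0.0928 0.13  ]
plate_catch_grip 0.97 [99.3, 240.0] [0.6382 0.0053 0.13  ]
21.2 [0.6841 0.0921 0.168 ] [-179.918     0.0975  152.6627] [ 0.4739  0.1292 -0.914 ] 0.08536509363215365
```

View pics/w6.png

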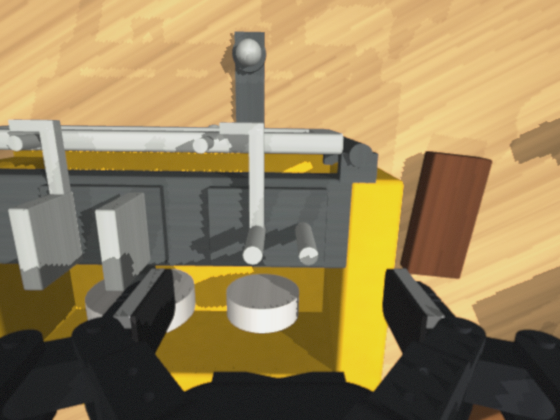

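Pegs are now together (254,252)/(308,252), spacing 54 px against 89 before: fully squeezed. Next the plates.

send_rows(moves=[-0.46, -0.87, 0, 0, 0, 0, -1, -0.46, -0.87, 0, 0, 0, 0, -1, -0.46, -0.87, 0, 0, 0, 0, -1, -0.46, -0.87, 0, 0, 0, 0, -1, 0, 0, -0.8, 0, 0, 0, -1, 0, 0, -0.8, 0, 0, 0, -1, 0, 0, -0.65, 0, 0, 0, -1, 0, 0, 0, 0, 0, 0, -1])

```text
time: 22.2
ee_pos: [0.6375, 0.0052, 0.1112]
tcp_rot: [-179.9, 0.0, 152.7]
wrist_force: [-0.5, 0.6, 0.1]
opening: 0.0855
grasp_force: 0.0
```

send_rows(moves=[0, 0, 0, 0, 0, 0, 0.2, 0, 0, 0, 0, 0, 0, 1, 0, 0, 0, 0, 0, 0, 1, 0, 0, 0, 0, 0, 0, 1, 0, 0, 0, 0, 0, 0, 1])

```text
time: 22.82
ee_pos: [0.6388, 0.0047, 0.1144]
tcp_rot: [-180.0, 0.3, 152.6]
wrist_force: [-1.5, -2.3, 6.6]
opening: 0.0372
grasp_force: 42.2
```

send_rows(moves=[0, 0, 0, 0, 0, 0, 0, 0, 0, 0, 0, 0, 0, -1, 0, 0, 0, 0, 0, 0, -1, 0, 0, 0.8, 0, 0, 0, -1, 0, 0, 1, 0, 0, 0, -1, 0, 0, 1, 0, 0, 0, -1, 0, 0, 0.4, 0, 0, 0, -1])

```text
time: 23.7
ee_pos: [0.639, 0.0053, 0.1946]
tcp_rot: [180.0, 0.3, 152.7]
wrist_force: [0.2, 0.6, -0.0]
opening: 0.0853
grasp_force: 0.0
```

send_rows(moves=[-0.87, -0.54, 0, 0, 0, 0, -1, -0.87, -0.54, 0, 0, 0, 0, -1, -0.87, -0.54, 0, 0, 0, 0, -1, -0.87, -0.54, 0, 0, 0, 0, -1, 0, 0, 0, 0, 0, 0, -1])

```text
time: 24.32
ee_pos: [0.5505, -0.0494, 0.193]
tcp_rot: [-180.0, 0.2, 152.6]
wrist_force: [0.3, 0.7, 0.6]
opening: 0.0854
grasp_force: 0.0
```

```bash
python3 - <<'E'
from h import *
np.set_printoptions(precision=4,suppress=True)
for n in ["wrist","top"]:
  c=bot.camera(n)
  for q,z in dict(gate_handle=.135,peg_catch_grip=.13,plate_catch_grip=.13,gate_hinge=.06,push_block=.05).items():
    for r in bot.landmark_of(n,q)[:2]: print(n,q,round(r["p"],2),r["pixel"],at(c,r["pixel"],z))
c=bot.camera("wrist");cv2.imwrite("pics/w7.png",c["color"][:,:,::-1])
o=bot.get_obs();print(o["time"],o["ee_pos"],o["tcp_rot"],o["wrist_force"],o["q"])
E
```

```text
wrist gate_handle 0.59 [277.5, 231.8] [ 0.5504 -0.0499  0.135 ]
wrist push_block 0.64 [18.5, 271.5] [ 0.5036 -0.2853  0.05  ]
top peg_catch_grip 0.87 [256.9, 178.8] [0.6817 0.0913 0.13  ]
top plate_catch_grip 0.6 [289.0, 192.5] [ 0.6415 -0.0002  0.13  ]
top gate_hinge 0.81 [239.6, 189.2] [0.6632 0.1483 0.06  ]
top push_block 0.75 [121.5, 296.7] [0.3464 0.4962 0.05  ]
top push_block 0.74 [165.0, 164.5] [0.742  0.3761 0.05  ]
24.975 [ 0.5516 -0.0488  0.1931] [-179.9739    0.1749  152.6634] [-1.0641  0.324  -0.1633] [-5.0063  4.6927  5.5284 90.6839 -0.0906 22.3302]
```

View pics/w7.png

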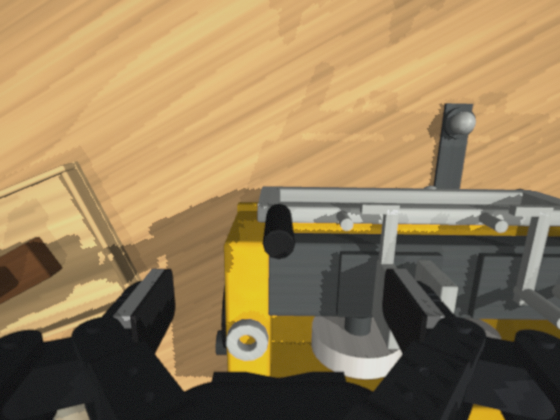

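Handle post (278,230) is centred between the fingers. Down, grip, and compute the arc.

send_rows(moves=[0, 0, -1, 0, 0, 0, -1, 0, 0, -1, 0, 0, 0, -1, 0, 0, -1, 0, 0, 0, -1, 0, 0, 0, 0, 0, 0, 0.5, 0, 0, 0, 0, 0, 0, 1, 0, 0, 0, 0, 0, 0, 1, 0, 0, 0, 0, 0, 0, 1, 0, 0, 0, 0, 0, 0, 1], squeeze=50)

```text
time: 25.98
ee_pos: [0.552, -0.0489, 0.1192]
tcp_rot: [180.0, 0.3, 152.7]
wrist_force: [-1.7, 0.0, 5.7]
opening: 0.0165
grasp_force: 48.6
```

```bash
python3 - <<'E'
from h import *
o=bot.get_obs();P=np.array(o["ee_pos"][:2]);print(P,o["opening"],o["wrist_force"])
H=np.array([.6635,.154]);v=P-H;print(np.hypot(*v))
th=np.arange(0,1.561,.078);R=lambda a:np.array([[np.cos(a),np.sin(a)],[-np.sin(a),np.cos(a)]])
Q=np.array([H+R(a)@v for a in th]);print(np.round(np.diff(Q,axis=0)/.025,2).tolist());print(np.round(Q[::4],3).tolist(),Q[-1])
E
```

```text
[ 0.55198846 -0.04894213] 0.01654628533191655 [-1.74911092  0.01885572  5.72335482]
0.23156063996624374
[[-0.62, 0.37], [-0.59, 0.42], [-0.55, 0.46], [-0.52, 0.51], [-0.47, 0.54], [-0.43, 0.58], [-0.38, 0.61], [-0.34, 0.64], [-0.28, 0.66], [-0.23, 0.68], [-0.18, 0.7], [-0.12, 0.71], [-0.07, 0.72], [-0.01, 0.72], [0.05, 0.72], [0.1, 0.72], [0.16, 0.71], [0.21, 0.69], [0.26, 0.67], [0.32, 0.65]]
[[0.552, -0.049], [0.495, -0.005], [0.454, 0.054], [0.434, 0.123], [0.436, 0.195], [0.459, 0.263]] [0.45936581 0.26331406]
```

send_rows(moves=[-0.62, 0.37, 0, 0, 0, -0.52, 1, -0.59, 0.42, 0, 0, 0, -0.52, 1, -0.55, 0.46, 0, 0, 0, -0.52, 1, -0.52, 0.51, 0, 0, 0, -0.52, 1, 0, 0, 0, 0, 0, 0, 1])

```text
time: 26.6
ee_pos: [0.4949, -0.0039, 0.1192]
tcp_rot: [179.9, 0.3, 134.8]
wrist_force: [3.1, 1.3, 4.7]
opening: 0.0172
grasp_force: 49.7
```

send_rows(moves=[-0.47, 0.54, 0, 0, 0, -0.52, 1, -0.43, 0.58, 0, 0, 0, -0.52, 1, -0.38, 0.61, 0, 0, 0, -0.52, 1, -0.34, 0.64, 0, 0, 0, -0.52, 1, -0.28, 0.66, 0, 0, 0, -0.52, 1, -0.23, 0.68, 0, 0, 0, -0.52, 1, -0.18, 0.7, 0, 0, 0, -0.52, 1, -0.12, 0.71, 0, 0, 0, -0.52, 1])

```text
time: 27.6
ee_pos: [0.4344, 0.1236, 0.1192]
tcp_rot: [179.9, 0.2, 98.9]
wrist_force: [4.9, -1.2, 5.5]
opening: 0.0167
grasp_force: 50.0
```

send_rows(moves=[-0.07, 0.72, 0, 0, 0, -0.52, 1, -0.01, 0.72, 0, 0, 0, -0.52, 1, 0.05, 0.72, 0, 0, 0, -0.52, 1, 0.1, 0.72, 0, 0, 0, -0.52, 1, 0.16, 0.71, 0, 0, 0, -0.52, 1, 0.21, 0.69, 0, 0, 0, -0.52, 1, 0, 0, 0, 0, 0, 0, 1])

```text
time: 28.48
ee_pos: [0.4447, 0.2315, 0.1192]
tcp_rot: [-179.9, 0.1, 72.3]
wrist_force: [-6.4, 1.2, 11.9]
opening: 0.0169
grasp_force: 50.6
```

send_rows(moves=[0.16, 0.67, 0, 0, 0, -0.52, 1, 0.22, 0.65, 0, 0, 0, -0.52, 1, 0, 0, 0, 0, 0, 0, 1, 0, 0, 0, 0, 0, 0, 1])

```text
time: 28.98
ee_pos: [0.4574, 0.262, 0.1192]
tcp_rot: [179.6, 0.1, 63.2]
wrist_force: [15.6, -9.7, 3.7]
opening: 0.0168
grasp_force: 50.6
```

```bash
python3 - <<'E'
from h import *
np.set_printoptions(precision=4,suppress=True)
o=bot.get_obs();P=np.array(o["ee_pos"][:2]);v=P-[.6635,.154]
for yaw in (-26.5,-27.5,-28.5): print(yaw,"gate rad",np.radians((np.degrees(np.arctan2(-235,-6))+yaw-np.degrees(np.arctan2(v[1],v[0])))%360))
print(o["time"],P,np.hypot(*v),o["wrist_force"],o["opening"])
c=bot.camera("top");cv2.imwrite("pics/t8.png",cv2.resize(c["color"][100:310,60:480,::-1],(800,400)))
E
```

```text
-26.5 gate rad 1.5652435596066268
-27.5 gate rad 1.5477902670866834
-28.5 gate rad 1.5303369745667401
28.975 [0.4574 0.262 ] 0.23266734200222366 [15.6019 -9.6956  3.69  ] 0.016808804119028114
```

View pics/t8.png

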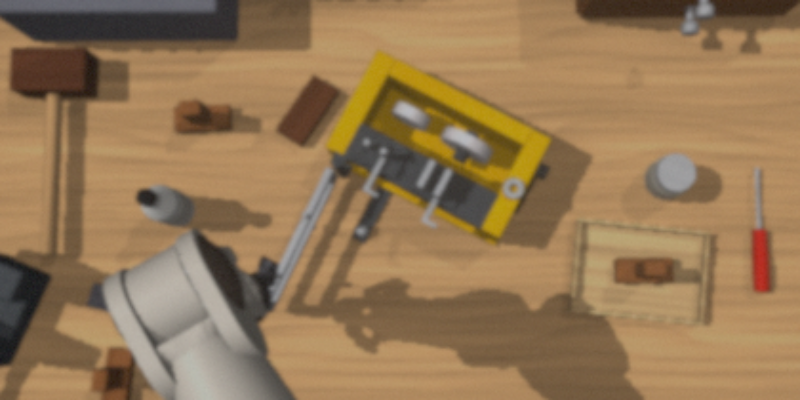

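The gate is square to the saw base, still held; block upright in the tray. Ease the 18 N radial pull, then hand in.

send_rows(moves=[0.1, -0.05, 0, 0, 0, 0, 1, 0, 0, 0, 0, 0, 0, 1, 0, 0, 0, 0, 0, 0, 1])

```text
time: 29.4
ee_pos: [0.4573, 0.2617, 0.1192]
tcp_rot: [180.0, 0.1, 63.3]
wrist_force: [-0.9, -2.1, 7.9]
opening: 0.0169
grasp_force: 50.8
```

```bash
python3 -c "
from workcell import bot
print(bot.job_done())"
```

```text
the job is handed in; nothing more can be done
None
```

I handed the job in at about 29 s: the push block stands upright in the tray, I squeezed the peg catch and then the plate catch, and the arm is holding the gate at about 1.55 rad, roughly square to the saw base.

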